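Brush out a steel cup with a paddle-switch grinder on a tilting stand

ROBOT

A 6-joint arm with a two-finger parallel gripper is mounted at the origin on the work surface. World frame = base frame: x ahead of the robot, y to its left, z up, the work surface at z = 0. Lengths are in m, angles in rad, forces in N, time in s.
With the tool pointing down it reaches from about 0.15 to 0.775 m from the base axis. Payload 6.1 kg.
Tool frame: the origin (TCP) lies on the centre line of the jaws, within the pads' length; the fingertips stand 14 mm ahead of it and the grasp point (between the pads) lies 5 mm behind it; z points along the fingers, y is the line along which they close (so a half turn about z gives the same grasp; the last joint's range is limited). The gripper opens to 85 mm and grips with 20 to 120 N. Pads are 22 mm wide; open, the fingers measure 114 mm over their backs; the gripper's body (76 mm by 85 mm) begins 54 mm behind the grasp point. The pads swing forward as they close: fully open they stand 13 mm farther back than shut.
Start: joints at [-1.158, 0.126, -0.04, 1.405, 0, 1.571], TCP at [0.211, -0.481, 0.245] pointing down, gripper open.
Joint ranges: [-2.72, 2.72], [-0.95, 1.95], [-1.27, 1.35], [-1.78, 2.02], [-1.46, 1.47], [-3.14, 3.14]. Speed limits (rad/s): [2.39, 2.39, 3.01, 3.14, 3.14, 3.14].

INTERFACE

Orientations are given as a rotation vector (axis times angle).
In Python, from workcell import telemetry, vision, job gives the robot as it stands.
- The arm moves only by the tool apply_moves, never from a script. Its argument "rows" is a list of rows, each a list of 5 numbers: the opening, from -1 (shut) to 1 (fully open), then the shift along the tool's x, y, z normalised to -1 to 1, where 1 is 0.1 m, then the turn about the tool's z normalised to -1 to 1, where 1 is 120 degrees. In form: [[jaw, x, y, z, roll], ...]. A call has 1 to 20 rows; each row shifts and turns the commanded pose from where the row before left it, along the tool's axes as they then stand; what a row does not reach is not made up. A row lasts 1/10 s, in which the tool goes at most 50 mm and 8.59 degrees, less where a joint would pass 70% of its speed; a pose out of reach is approached as far as the arm can. A call with a number of a shift or a turn outside -1 to 1 is refused whole. A call with a gripper value outside its range is refused whole. The fingers move at their own pace and stop on an object; "grip_force" is the grip in N (left out, the last holds). Time passes only in rows, so rows that do not move let the fingers close. It gives the time, the measured TCP pose, the force, the opening and the grip force at its end, in the units of the state.
- telemetry.sense(): the state, without advancing time (a new reading comes with each control period).
- vision.grab_frame(name): name is "scene" or "top"; returns a dict with "image" (480x640x3 uint8, blue, green, red), "K" (3x3 intrinsics, pixels), "k1" (the pictures are not rectified: a ray, as slopes to the right and down, at radius r is drawn at 1 + k1 r^2 times it, then the intrinsics apply), "R" (3x3) and "t" (3): a world point X has camera coordinates R X + t. Camera axes: x right, y down, z forward; pixel columns grow to the right and rows downward; lengths in m; the calibration is good to about 2 mm. A picture is of the moment at which its call begins. There is no depth.
- job.close_job(): hands the job in; it is judged then, once.
The state is a dict: "t": time; "q": joint angles; "joint_velocities": joint speeds; "joint_torque": joint torques, N m; "ee_pos": TCP position; "tcp_rot": TCP orientation; "ft_force": force on the tool from outside, world axes, zero at the start; "torque": the same for the moment, N m; "finger_gap": finger opening in m; "gripper_force": force on a finger pad.
Only numpy, scipy, OpenCV 4.12 (cv2) and the standard library are available. Lean on these libraries where they do the work, as an engineer would, in place of code of your own. Each camera call takes 0.05 s, during which the arm holds its last target. There are 200 camera calls.

TASK

Brush out the steel cup clamped in the tilting stand: flip the lock-off lever on the grinder's paddle forward (towards the brush), squeeze the paddle right home against the grinder's body, and keep it squeezed while you run the grinder down its rods to the depth stop and back up until the brush is out of the cup, twice. Only then let go, so that paddle, lever and grinder all spring back home, and leave the other things on the bench undisturbed.

Things in the scene. Friction and masses are not known exactly. Their poses are not given: they have to be found in the camera images.
- stand: Stand bolted to the bench, with a grey base plate 400 x 170 x 16 mm, two steel rods rising at 38 deg, on them a carriage with a cordless straight grinder, in line with it a steel cup clamped in a V-block. Origin on the bench, 5 mm up-slope of the parked lock lever (plate x -310 to +90, y +-85 mm). z up; x level, up the slope, from cup to grinder's tail.
- grinder (a joint): Travel of grinder and brush down the rods, m along the tool axis. 0 = parked at the top, brush tip 12 mm clear of the cup's mouth; 0.080 = on the depth stop, tip 7 mm above the cup's floor. Return spring: moving it down takes 4 to 7 N at the top, 9 to 12 N at the stop; let go, it runs back up to 0.
- grip_mid (a point): On the axis of the grinder's round body (40 mm diameter) abreast of the lock lever's pivot, 275 mm above the bench when parked; travels with the grinder. x along the tool axis to the brush (forward, direction of travel), 38 deg below level; y to the paddle, 12 deg above level (tool turned 15 deg in its collar); z up, 40 deg from vertical. Body and paddle are gripped across y, coming in along -z.
- clamp (a point): Front end of the free stretch: axis point at the rear face of the clamp collar (30 mm radius), 66 mm forward of grip_mid; same frame. The carriage below the collar starts 18 mm behind it, 83 mm from the axis. Between collar and tail, rods and stand keep over 80 mm from the axis.
- battery (a point): Rear end of the free stretch: axis point at the front face of the block battery on the tail (70 mm along y, z from -22 to +92 mm, 44 mm thick), 114 mm behind grip_mid; same frame. A neck (46 mm wide, z -26 to +34 mm) stands 16 mm in front of it. Above the body between battery and collar (+z) all is free.
- paddle (a joint): Paddle switch, rad: 0 = sprung out, 0.11 = home against the body (stop). A flat bar 120 mm long, 26 mm wide (along grip_mid z, centred), 4 mm thick, hinged at its tail end at grip_mid x -85, y 23 mm; the free end is forward at x 35 mm, outer face at y 38 mm out, 25 mm squeezed. Spring: 5 N, rising to 9 N at the lock lever. Until the lever is flipped a catch stops it at 0.02 to 0.04.
- paddle_face (a point): On the paddle's outer face, centre line, 72 mm from the hinge, 13 mm behind the lock lever (tail side); moves with the paddle. Sprung out it is 33 mm from the body's axis along grip_mid y: body and paddle are 53 mm across there, 45 mm squeezed. x along the paddle to the brush, y out of its face.
- lock (a joint): Lock-off lever in the paddle, rad: 0 = locked, standing out of the paddle, leaning 0.2 to the tail; grows as it is flipped forward, up to 1.7 (flat on the paddle, adding 3 to 5 mm). Beyond 0.65 the paddle is free. Sprung, 0.3 to 1 N at its tip: let go, it goes back to 0, unless the paddle was squeezed meanwhile, which traps it. The finger that squeezes the paddle may push it and lie on it.
- lock_tip (a point): Near the tip of the lock-off lever, a small bare steel tab, 11 to 15 mm wide (along grip_mid z), 3.5 to 6 mm thick, reaching 20 mm from its pivot, which lies in the paddle's outer face at grip_mid x 0, y 34 mm. Locked, the tip is at grip_mid x -6, y 53 mm.
- cup_mouth (a point): Centre of the mouth of the clamped steel cup (48 mm outside, 42 mm inside diameter, 75 mm deep), in line with the tool axis.
- brush_tip (a point): Front end of the long brush in the grinder's collet (bristles 39 mm diameter over its front 57 mm, 112 mm long with its stem), 233 mm along grip_mid's x.
- spare_cup: a loose steel cup like the one in the stand (48 mm diameter, 80 mm high), standing on the bench beside the stand; origin under its centre (not part of the job)
- wrench: combination wrench, 170 mm long, lying on the bench beside the stand (not part of the job)
- water: clear water bottle, 64 mm diameter, 205 mm high; origin under its centre (not part of the job)
- spray_can: bare metal spray can, 58 mm diameter, 170 mm high; origin under its centre (not part of the job)
- parts_bin: open plastic parts bin 150 x 110 x 75 mm; origin under its centre (not part of the job)
- glove_carton: paper carton 120 x 220 x 85 mm; origin under its centre (not part of the job)
- driver: screwdriver, 210 mm long, lying on the bench (not part of the job)

How it is judged:
On the way, in this order (a step that is already met when the one before it is completed fails the run):
1. the lock-off lever is flipped forward before the paddle is squeezed (value of joint lock above 0.7 rad and value of joint paddle below 0.06 rad), for 0.05 s.
2. the paddle is squeezed home against the body, the brush still up out of the cup (value of joint paddle above 0.095 rad and value of joint grinder below 0.012 m), for 0.2 s.
3. paddle squeezed, the brush is run down to the depth stop (value of joint paddle above 0.095 rad and value of joint grinder above 0.074 m), for 0.05 s.
4. paddle squeezed, the brush is drawn up out of the cup (all of step 2), for 0.05 s.
5. paddle squeezed, the brush is run down to the depth stop a second time (all of step 3), for 0.05 s.
6. paddle squeezed, the brush is drawn up out of the cup again (all of step 4), for 0.05 s.
At the end, for the whole second after the job is handed in: The grinder is back at the top of its rods (within 6 mm), the paddle has sprung out (within 0.02 rad) and the lock-off lever has sprung back locked (within 0.1 rad) (value of joint paddle below 0.02 rad and value of joint lock below 0.1 rad and value of joint grinder below 0.006 m); the robot touches nothing.
It fails at once if the brush is more than 18 mm inside the cup with the paddle not squeezed (value of joint grinder above 0.03 m and value of joint paddle below 0.07 rad).
It fails at once if one of the other things listed is moved more than 30 mm (distance of any of spare_cup, wrench, water, spray_can, parts_bin, glove_carton, driver from where it was at the start of the episode above 0.03 m).
It also fails if it takes over 48 s, if anything falls off the work surface, if the arm or the gripper's body presses on something with over 40 N, if the wrist force passes 120 N, or if a joint passes its speed limit or range.

## Working session

There is one attempt and no reset: what is moved stays moved. The work goes in short steps, Python scripts to look and compute and a tool call to move; the robot and the scene stay as the last step left them, time stands still between calls to the robot, and variables do not carry over. Pictures are saved under pics/ and viewed, at most 10 in all, crops included, and the job is handed in when it is done.

Besides the shell and the picture viewer there is one more tool, called in YAML: its name, and indented under it one key for each argument. apply_moves: Moves the arm, as the interface text tells. Scaled input: -1 to 1 covers 0.1 m each way for a shift and 120 degrees each way for a turn. Its arguments: {"type":"object","properties":{"rows":{"type":"array"},"grip_force":{"type":"number"}},"required":["rows"]}

```bash
mkdir -p pics; ls; python3 - <<'E'
from workcell import telemetry, vision
import cv2
print(telemetry.sense())
for n in("scene","top"):
    f=vision.grab_frame(n); cv2.imwrite(f"pics/{n}0.png",f["image"]); print(n,f["K"],f["k1"],f["R"],f["t"])
E
```

```text
pics
{'t': 0.0, 'q': array([-1.15801593e+00,  1.26396443e-01, -4.05803309e-02,  1.40542711e+00,
       -1.02833233e-05,  1.57075207e+00]), 'joint_velocities': array([ 8.85676556e-05, -3.10760199e-04,  2.35179373e-04,  5.61442025e-04,
        2.49538998e-04, -3.79516196e-05]), 'joint_torque': array([-2.24136334e-04, -4.35914862e+01,  3.52922630e+01,  1.73739810e-02,
       -1.75990311e-05, -1.31176989e-07]), 'ee_pos': array([ 0.21045109, -0.48055406,  0.24453251]), 'tcp_rot': array([-3.07336648e+00, -6.43546455e-01,  5.32961532e-04]), 'ft_force': array([-0.40234304,  0.29914406, -0.50627702]), 'torque': array([-0.01416128, -0.00219984, -0.00990956]), 'gripper_force': 0.0, 'finger_gap': 0.08535136507248083}
scene [[457.0196138    0.         322.53787033]
 [  0.         457.0196138  241.0975189 ]
 [  0.           0.           1.        ]] 0.009215154369993915 [[ 0.77053562  0.63721352 -0.01529015]
 [ 0.47555633 -0.59069705 -0.65186132]
 [-0.42440669  0.49501104 -0.75818404]] [-0.3947583  -0.14724567  1.57043018]
top [[599.24762208   0.         321.78952533]
 [  0.         599.24762208 244.52524723]
 [  0.           0.           1.        ]] 0.03326964316920404 [[-0.01393781 -0.99986921 -0.00820362]
 [-0.9899515   0.01495326 -0.14061446]
 [ 0.14071874  0.00616133 -0.99003044]] [-0.0242281   0.55644565  1.74060403]
```

View pics/scene0.png

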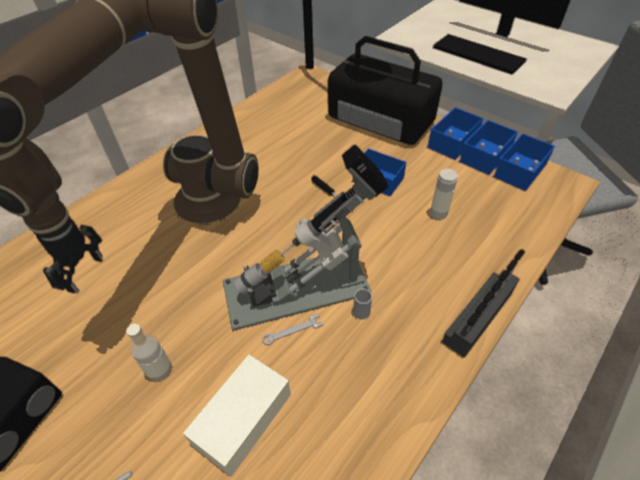

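View pics/top0.png

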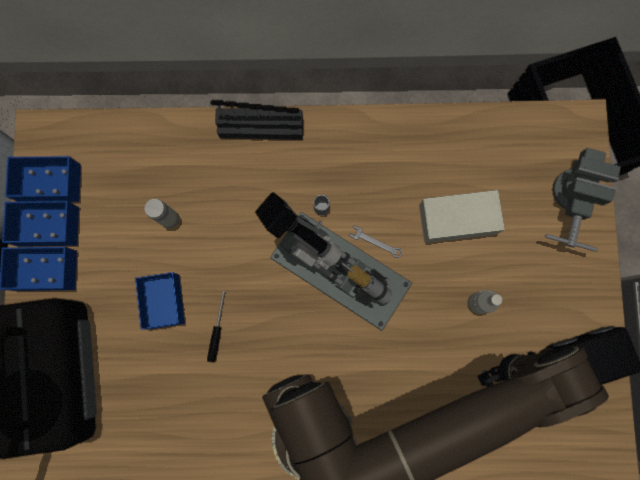

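```bash
python3 - <<'E'
import cv2
a=cv2.imread("pics/top0.png")[180:340,240:430]; b=cv2.imread("pics/scene0.png")[135:335,210:410]
cv2.imwrite("pics/tc.png",cv2.resize(a,None,fx=4,fy=3.75*4/3.75,interpolation=cv2.INTER_CUBIC)[:600])
cv2.imwrite("pics/sc.png",cv2.resize(b,None,fx=3,fy=3,interpolation=cv2.INTER_CUBIC))
E
```

```text
(no output)
```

View pics/tc.png

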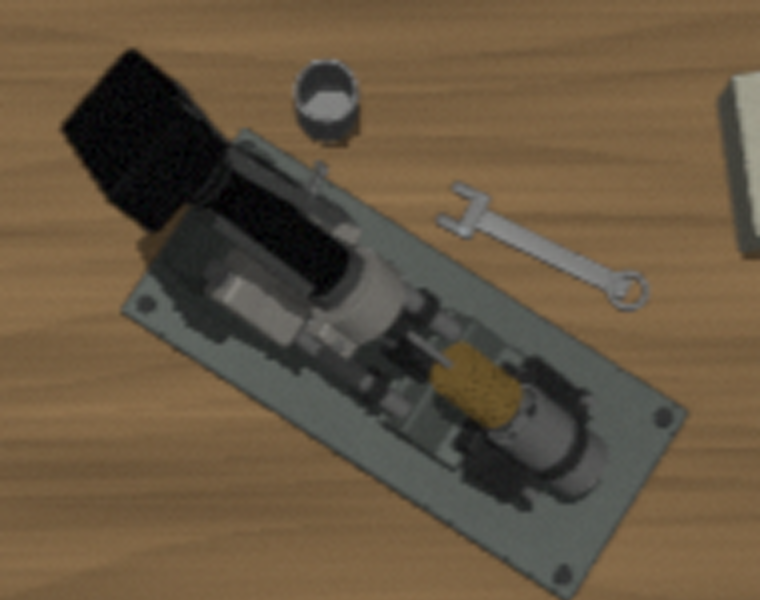

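View pics/sc.png

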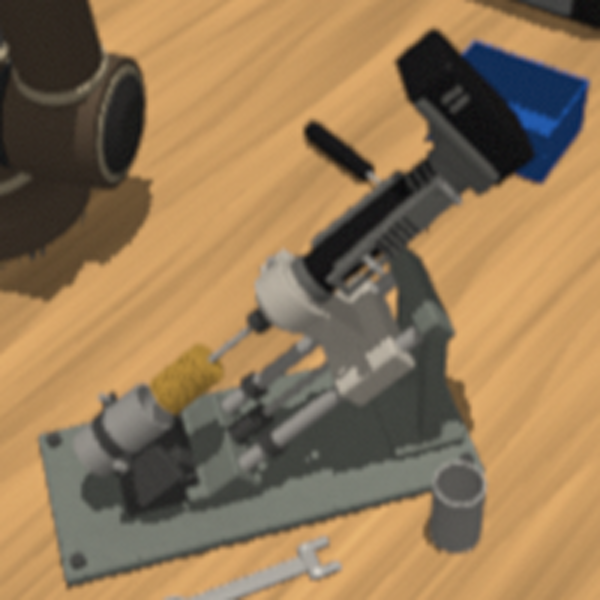

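Top view crop: plate corners are at about crop (122,312), (688,410), (572,600) and (245,130), and the lock lever is at (320,168), on the spare-cup side. Scene crop: plate low-end corners are at (40,437) and (70,585), with the lever near (372,262).

```bash
cat > h.py <<'E'
import numpy as np, cv2
from scipy.optimize import least_squares
from scipy.spatial.transform import Rotation as Rn
from workcell import telemetry, vision
def proj(f,X):
    c=np.atleast_2d(X)@f["R"].T+f["t"]; s=c[:,:2]/c[:,2:]
    s=s*(1+f["k1"]*(s**2).sum(1,keepdims=True)); return s@f["K"][:2,:2].T+f["K"][:2,2]
def frame(p):  # p=x,y,yaw -> origin, u, s
    u=np.array([np.cos(p[2]),np.sin(p[2]),0]); s=np.array([u[1],-u[0],0]); return np.array([p[0],p[1],0]),u,s
Z=np.array([0,0,1.]); C,S=np.cos(np.radians(38)),np.sin(np.radians(38)); c15,s15=np.cos(np.radians(15)),np.sin(np.radians(15))
def grip(p,q):  # grip_mid frame mm -> world
    o,u,s=frame(p); q=np.atleast_2d(q)/1e3; n=-S*u+C*Z
    return o+.275*Z+q[:,:1]*(-C*u-S*Z)+q[:,1:2]*(c15*s+s15*n)+q[:,2:]*(c15*n-s15*s)
def us(p,X):  # world -> u,s,h (mm) about grip_mid
    o,u,s=frame(p); d=np.asarray(X)-o-.275*Z; return np.array([d@u,d@s,d[2]])*1e3
E
cat > m.py <<'E'
from h import *
T=vision.grab_frame("top");Sc=vision.grab_frame("scene")
tp=(np.array([[122,312],[688,410],[572,600],[245,130]])+.5)/4-.5+[240,180]
sp=(np.array([[40,437],[70,585]])+.5)/3-.5+[210,135]
cor=lambda p,l:[frame(p)[0]+a*frame(p)[1]-b*frame(p)[2]+.016*Z for a,b in l]
lt=[(.09,.085),(-.31,-.085),(-.31,.085),(.09,-.085)];ls=[(-.31,.085),(-.31,-.085)]
f=lambda p:np.r_[(proj(T,cor(p,lt))-tp).ravel(),(proj(Sc,cor(p,ls))-sp).ravel()]
r=least_squares(f,[.45,0.05,.6]);p=r.x;print(p,np.degrees(p[2]),r.fun.round(1));np.save("p.npy",p)
for n,q in dict(lock=[-6,53,0],batTR=[-114,35,92],batTL=[-114,-35,92],batBR=[-158,35,92],batBL=[-158,-35,92],collarTop=[66,0,30],brush=[233,0,0],pad_end=[35,38,0]).items():
    X=grip(p,q);print(n,X.round(3),"topcrop",((proj(T,X)-[240,180]+.5)*4).round(0),"scenecrop",((proj(Sc,X)-[210,135]+.5)*3).round(0))
s=telemetry.sense();R=Rn.from_rotvec(s["tcp_rot"]).as_matrix();print(R.round(3),s["ee_pos"],us(p,s["ee_pos"]))
print("u yaw",np.degrees(p[2]),"toolx yaw",np.degrees(np.arctan2(R[1,0],R[0,0])))
E
python3 m.py
```

```text
[0.544651   0.00479844 0.99434312] 56.97166438205548 [-1.  -0.1  1.1 -1.6  0.3 -0.3 -1.3 -1.7 -1.7 -1.2 -1.5 -1.2]
lock [[ 0.586 -0.026  0.29 ]] topcrop [[316. 160.]] scenecrop [[384. 267.]]
batTR [[0.569 0.024 0.422]] topcrop [[227. 147.]] scenecrop [[410.  97.]]
batTL [[0.519 0.07  0.408]] topcrop [[150. 238.]] scenecrop [[394.  54.]]
batBR [[0.588 0.053 0.449]] topcrop [[174. 107.]] scenecrop [[455.  58.]]
batBL [[0.537 0.099 0.435]] topcrop [[ 96. 199.]] scenecrop [[437.  17.]]
collarTop [[ 0.5   -0.05   0.257]] topcrop [[354. 298.]] scenecrop [[285. 262.]]
brush [[ 0.445 -0.149  0.132]] topcrop [[498. 397.]] scenecrop [[170. 395.]]
pad_end [[ 0.557 -0.043  0.261]] topcrop [[343. 210.]] scenecrop [[343. 287.]]
[[ 0.916  0.401 -0.   ]
 [ 0.401 -0.916  0.001]
 [ 0.    -0.001 -1.   ]] [ 0.21052418 -0.48070583  0.24482371] [-589.16439582  -15.50637906  -30.17628858]
u yaw 56.97166438205548 toolx yaw 23.650200432254657
```

apply_moves:
  rows:
    - [1,0,0,-0.4,0]
    - [1,0,0,-0.4,0]
    - [1,0,0,-0.4,0]
    - [1,0.39,-0.24,0,0]
    - [1,0.39,-0.24,0,0]
    - [1,0.39,-0.24,0,0]
    - [1,0.39,-0.24,0,0]
    - [1,0.39,-0.24,0,0]
    - [1,0.39,-0.24,0,0]
    - [1,0.39,-0.24,0,0]
    - [1,0.39,-0.24,0,0]
    - [1,0.39,-0.24,0,0]
    - [1,0.39,-0.24,0,0]
    - [1,0.39,-0.24,0,0]
    - [1,0.39,-0.24,0,0]
  grip_force: 50

```text
t: 1.7
ee_pos: [0.5245, -0.0275, 0.3653]
tcp_rot: [3.075, 0.644, 0.0]
ft_force: [0.5, -1.2, -0.5]
finger_gap: 0.0851
gripper_force: 0.0
```

apply_moves:
  rows:
    - [1,0,0,0,-0.067]
    - [1,0,0,0,-0.067]
    - [1,0,0,0,-0.067]
    - [1,0,0,0,-0.067]
    - [1,0,0,0,-0.067]
    - [1,0,0,0,-0.067]
    - [1,0,0,0,0]

```text
t: 2.4
ee_pos: [0.5237, -0.0293, 0.3651]
tcp_rot: [-2.543, -1.845, 0.0]
ft_force: [-0.2, -0.2, 0.3]
finger_gap: 0.0857
gripper_force: 0.0
```

```bash
cat > look.py <<'E'
import sys; from h import *
p=np.load("p.npy");k=sys.argv[1]
T=vision.grab_frame("top");Sc=vision.grab_frame("scene")
a=cv2.resize(T["image"][190:290,265:365],None,fx=4,fy=4,interpolation=cv2.INTER_CUBIC)
b=cv2.resize(Sc["image"][170:270,290:390],None,fx=4,fy=4,interpolation=cv2.INTER_CUBIC)
cv2.imwrite(f"pics/{k}.png",np.clip(np.hstack([a,b])*1.6,0,255).astype("uint8"))
s=telemetry.sense();R=Rn.from_rotvec(s["tcp_rot"]).as_matrix();e=s["ee_pos"];print("ush",us(p,e).round(1),s["q"].round(2),s["t"])
for n,X in dict(fS=e+.05*R[:,1],fN=e-.05*R[:,1],lock=grip(p,[-6,53,0])[0],lockb=grip(p,[0,34,0])[0],pend=grip(p,[35,38,0])[0]).items():
    print(n,((proj(T,X)-[265,190]+.5)*4).round(0),((proj(Sc,X)-[290,170]+.5)*4+[400,0]).round(0))
E
python3 look.py l1
```

```text
ush [-40.    1.1  90.2] [-0.06  0.16  0.26  1.68  0.    1.83] 2.5
fS [[245. 120.]] [[552. 132.]]
fN [[196. 275.]] [[461.  32.]]
lock [[216. 120.]] [[591. 216.]]
lockb [[203. 147.]] [[579. 204.]]
pend [[243. 170.]] [[537. 242.]]
```

View pics/l1.png

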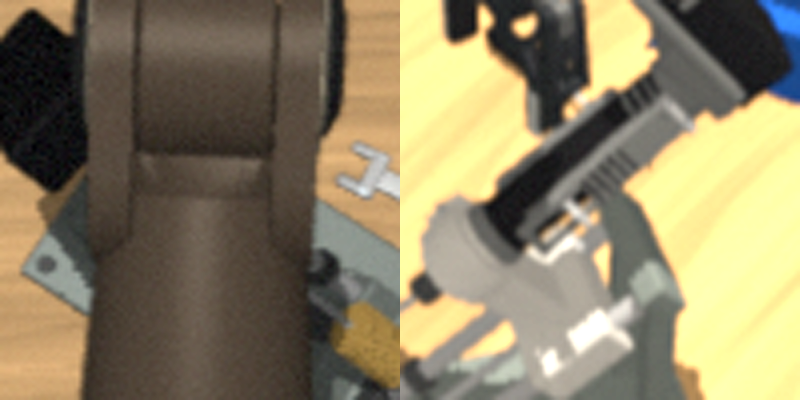

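The scene half shows the fingertip near (545,120), the lever's bright tab near (575,205), and the paddle running (530,240) to (690,120). The arm's wrist hides the stand in the top view. I'll look wider to check wrist against battery clearance.

```bash
python3 - <<'E'
from h import *
f=vision.grab_frame("scene")
cv2.imwrite("pics/w1.png",cv2.resize(f["image"][40:260,220:440],None,fx=2.7,fy=2.7,interpolation=cv2.INTER_CUBIC))
s=telemetry.sense();e=s["ee_pos"];print(s["q"].round(4),e)
for d in(0,.05,.1,.15,.2,.25):print(d,((proj(f,e+d*Z)-[220,40]+.5)*2.7).round(0))
E
```

```text
[-0.056   0.1591  0.2644  1.6763  0.      1.8338] [ 0.52376628 -0.02932902  0.36519603]
0 [[260. 405.]]
0.05 [[259. 361.]]
0.1 [[257. 313.]]
0.15 [[255. 261.]]
0.2 [[253. 204.]]
0.25 [[251. 143.]]
```

View pics/w1.png

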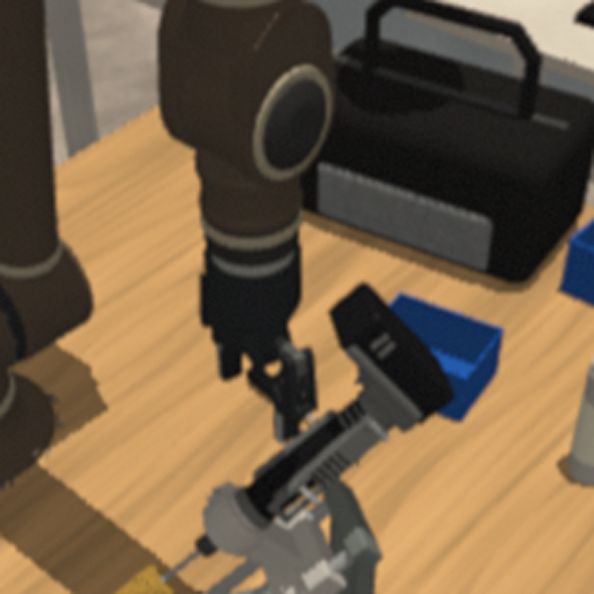

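apply_moves:
  rows:
    - [1,0.08,0.02,0.15,0]
    - [1,0.08,0.02,0.15,0]
    - [1,0.07,0.02,0.15,0]
    - [1,0,0,0.1,0]
    - [1,0,0,0,0]

```text
t: 3.05
ee_pos: [0.536, -0.0094, 0.3089]
tcp_rot: [-2.543, -1.842, 0.003]
ft_force: [0.6, 0.1, -0.3]
finger_gap: 0.0854
gripper_force: 0.0
```

```bash
python3 - <<'E'
from h import *
p=np.load("p.npy")
f=vision.grab_frame("scene");o=np.array([300,175]);k=8
cv2.imwrite("pics/c1.png",np.clip(cv2.resize(f["image"][175:245,300:390],None,fx=k,fy=k,interpolation=cv2.INTER_CUBIC)*1.3,0,255).astype("uint8"))
s=telemetry.sense();R=Rn.from_rotvec(s["tcp_rot"]).as_matrix();e=s["ee_pos"];print("ush",us(p,e).round(1),s["ft_force"])
P=lambda n,X:print(n,((proj(f,X)-o+.5)*k).round(0))
for a in(-.011,.011):
  for b in(.0425,.057): P((a,b),e+a*R[:,0]+b*R[:,1]+.001*R[:,2])
for q in([-6,53,-6.5],[-6,53,6.5],[0,34,-6.5],[0,34,6.5],[35,38,13],[35,38,-13],[-85,25,13],[-85,25,-13],[66,30,0]):P(q,grip(p,q))
E
```

```text
ush [-16.6   0.7  34.9] [-0.45164339  0.46590857  0.65549158]
(-0.011, 0.0425) [[255. 341.]]
(-0.011, 0.057) [[282. 371.]]
(0.011, 0.0425) [[318. 312.]]
(0.011, 0.057) [[345. 342.]]
[-6, 53, -6.5] [[317. 404.]]
[-6, 53, 6.5] [[289. 379.]]
[0, 34, -6.5] [[292. 380.]]
[0, 34, 6.5] [[264. 356.]]
[35, 38, 13] [[166. 421.]]
[35, 38, -13] [[221. 468.]]
[-85, 25, 13] [[461. 152.]]
[-85, 25, -13] [[515. 204.]]
[66, 30, 0] [[116. 489.]]
```

View pics/c1.png

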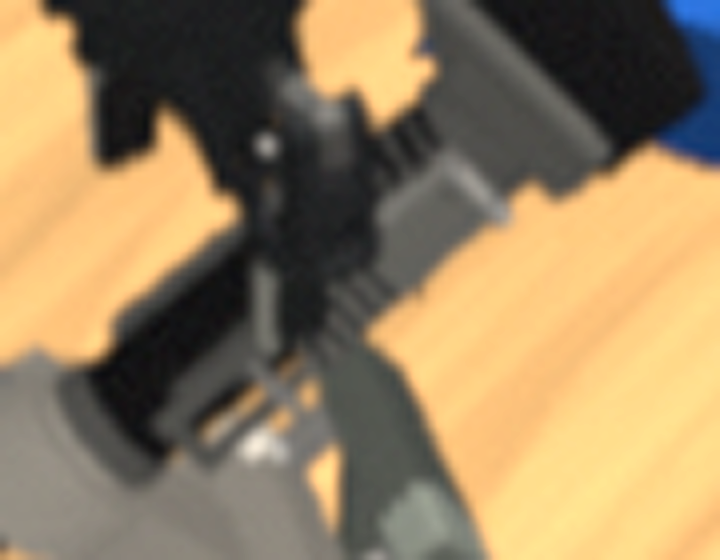

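The crop shows the paddle hinge end at (455–505,160–210), about 1 px from the model. The lever tab runs (250,365) to (310,415), and the fingertip's bottom is at about (280,352), just above and over the tab. So the relative fit is good to about 2 mm.

apply_moves:
  rows:
    - [1,0,-0.015,0.08,0]
    - [1,0,0,0.08,0]
    - [1,0,0,0.08,0]
    - [1,0,0,0,0]

```text
t: 3.5
ee_pos: [0.5351, -0.0093, 0.2862]
tcp_rot: [2.544, 1.843, 0.001]
ft_force: [0.8, -0.3, 1.2]
finger_gap: 0.0857
gripper_force: 0.5
```

```bash
cat > st.py <<'E'
from h import *
p=np.load("p.npy");s=telemetry.sense();R=Rn.from_rotvec(s["tcp_rot"]).as_matrix();o,u,w=frame(p)
print("ush",us(p,s["ee_pos"]).round(1),"psi",round(np.degrees(np.arctan2(R[1,0],R[0,0])-p[2]),1),"F ush",(s["ft_force"]@np.c_[u,w,Z]).round(1),"M",s["torque"].round(2),s["finger_gap"],s["t"])
E
python3 st.py
```

```text
ush [-17.   -0.4  11.2] psi 14.9 F ush [0.1 0.8 1.2] M [-0.07 -0.24  0.  ] 0.08572035787082301 3.5
```

apply_moves:
  rows:
    - [1,-0.01,0,0.04,0.04]
    - [1,-0.01,0,0.04,0.04]
    - [1,-0.01,0,0.03,0.04]
    - [1,0,0,0,0]

```text
t: 3.9
ee_pos: [0.5342, -0.0102, 0.2754]
tcp_rot: [-2.753, -1.509, -0.004]
ft_force: [0.5, 4.3, 2.9]
finger_gap: 0.085
gripper_force: 2.4
```

```bash
python3 st.py; python3 - <<'E'
from h import *
f=vision.grab_frame("scene")
cv2.imwrite("pics/c2.png",np.clip(cv2.resize(f["image"][175:245,300:390],None,fx=8,fy=8,interpolation=cv2.INTER_CUBIC)*1.8,0,255).astype("uint8"))
E
```

```text
ush [-18.3  -0.6   0.4] psi 0.5 F ush [ 3.9 -2.   2.9] M [ 0.94 -0.13  0.17] 0.08497691384995598 3.9
```

View pics/c2.png

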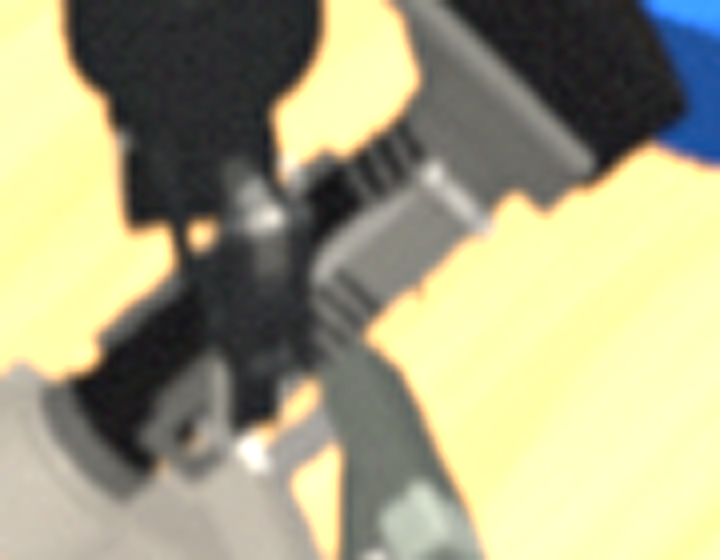

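The view shows the finger now at (250,400), and the hinge end has moved by (-20,+13) px. So the grinder has been nudged forward about 8 mm by finger-on-lever contact. I'll check the lever angle by projection.

```bash
python3 - <<'E'
from h import *
p=np.load("p.npy");f=vision.grab_frame("scene");o=np.array([300,175])
P=lambda X:((proj(f,X)-o+.5)*8+[-8,7]).round(0).tolist()
for g in(6,8,10): print(g,"hinge",P(grip(p,[[-85+g,25,13],[-85+g,25,-13]])),"end",P(grip(p,[[35+g,38,13],[35+g,38,-13]])))
for t in(0,.5,1,1.4,1.7):
  x,y=8+20*np.sin(t-.3),34+20*np.cos(t-.3); print(t,P(grip(p,[[x,y,6.5],[x,y,-6.5]])))
print("base",P(grip(p,[[8,34,6.5],[8,34,-6.5]])))
s=telemetry.sense();R=Rn.from_rotvec(s["tcp_rot"]).as_matrix();e=s["ee_pos"]
for b in(.0425,.057):print("fing",b,[P(e+a*R[:,0]+b*R[:,1]+.001*R[:,2]) for a in(-.011,.011)])
E
```

```text
6 hinge [[437.0, 172.0], [491.0, 224.0]] end [[143.0, 439.0], [199.0, 486.0]]
8 hinge [[432.0, 176.0], [486.0, 228.0]] end [[138.0, 443.0], [194.0, 490.0]]
10 hinge [[427.0, 180.0], [481.0, 232.0]] end [[133.0, 447.0], [189.0, 494.0]]
0 [[260.0, 403.0], [288.0, 427.0]]
0.5 [[236.0, 424.0], [264.0, 448.0]]
1 [[212.0, 433.0], [240.0, 457.0]]
1.4 [[196.0, 431.0], [224.0, 455.0]]
1.7 [[189.0, 424.0], [217.0, 448.0]]
base [[236.0, 379.0], [264.0, 403.0]]
fing 0.0425 [[[206.0, 431.0]], [[275.0, 413.0]]]
fing 0.057 [[[221.0, 465.0]], [[291.0, 447.0]]]
```

apply_moves:
  rows:
    - [1,0,0.015,0,0]
    - [1,0,0.015,0,0]
    - [1,0,0,0,0]

```text
t: 4.3
ee_pos: [0.5368, -0.0128, 0.2755]
tcp_rot: [-2.754, -1.511, -0.001]
ft_force: [0.9, -0.6, 0.3]
finger_gap: 0.0857
gripper_force: 0.3
```

```bash
python3 st.py
```

```text
ush [-19.    3.    0.5] psi 0.5 F ush [-0.   1.   0.3] M [-0.08 -0.16  0.02] 0.0856891590744502 4.3
```

apply_moves:
  rows:
    - [1,0,0,0.03,0]
    - [1,0,0,0.03,0]
    - [1,0,0,0,0]

```text
t: 4.6
ee_pos: [0.5363, -0.0134, 0.2685]
tcp_rot: [-2.754, -1.51, 0.002]
ft_force: [0.7, -0.1, 0.9]
finger_gap: 0.0852
gripper_force: 0.4
```

```bash
python3 st.py
```

```text
ush [-19.8   2.9  -6.5] psi 0.5 F ush [0.3 0.7 0.9] M [-0.02 -0.22  0.01] 0.08522299333517215 4.6
```

apply_moves:
  rows:
    - [1,0,0,0.02,0]
    - [1,0,0,0.02,0]
    - [1,0,0,0,0]

```text
t: 4.9
ee_pos: [0.5364, -0.0133, 0.2649]
tcp_rot: [-2.754, -1.511, 0.001]
ft_force: [0.9, -0.7, -0.0]
finger_gap: 0.0853
gripper_force: 0.4
```

```bash
python3 st.py;  python3 - <<'E'
from h import *
f=vision.grab_frame("scene")
cv2.imwrite("pics/c3.png",np.clip(cv2.resize(f["image"][175:245,300:390],None,fx=8,fy=8,interpolation=cv2.INTER_CUBIC)*1.8,0,255).astype("uint8"))
E
```

```text
ush [-19.7   3.  -10.1] psi 0.5 F ush [-0.1  1.2 -0. ] M [-0.05 -0.1   0.02] 0.08526683188903111 4.9
```

View pics/c3.png

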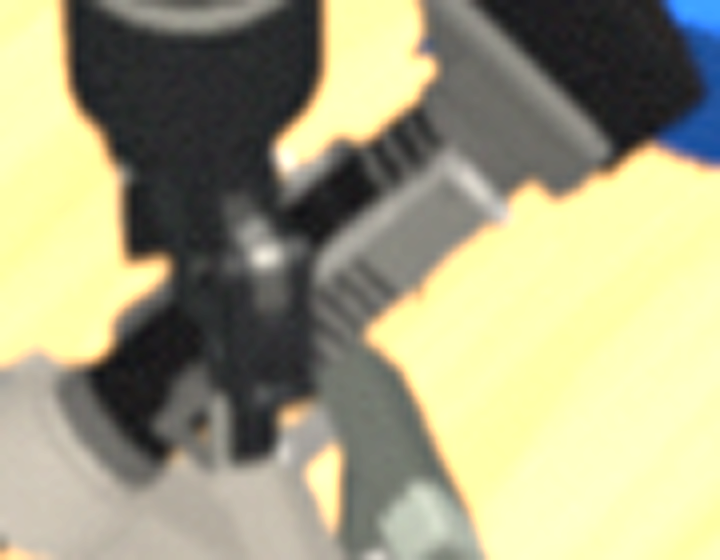

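apply_moves:
  rows:
    - [-1,0,0,0,0]
    - [-1,0,0,0,0]
    - [-1,0,0,0,0]
    - [-1,0,0,0,0]
    - [-1,0,0,0,0]
    - [-1,0,0,0,0]
    - [-1,0,0,0,0]
    - [-1,0,0,0,0]
    - [-1,0,0,0,0]
    - [-1,0,0,0,0]
  grip_force: 50

```text
t: 5.95
ee_pos: [0.5385, -0.0139, 0.2674]
tcp_rot: [2.751, 1.508, 0.007]
ft_force: [4.4, -2.4, 7.9]
finger_gap: 0.0444
gripper_force: 51.8
```

```bash
python3 st.py
```

```text
ush [-19.    5.   -7.6] psi 0.5 F ush [0.4 5.  7.9] M [-0.64 -1.12 -0.21] 0.04435932600272813 5.95
```

```bash
python3 -c "
from h import *
f=vision.grab_frame('scene');cv2.imwrite('pics/raw_sq1.png',f['image'])"
```

apply_moves:
  rows:
    - [1,0,0,0,0]
    - [1,0,0,0,0]
    - [1,0,0,0,0]
    - [1,0,0,0,0]
    - [1,0,0,0,0]
    - [1,0,0,0,0]
    - [1,0,0,0.02,0]
    - [1,0,0,0,0]

```text
t: 6.8
ee_pos: [0.5364, -0.0131, 0.2632]
tcp_rot: [-2.754, -1.511, -0.0]
ft_force: [0.8, 1.0, 0.3]
finger_gap: 0.0855
gripper_force: 0.3
```

```bash
python3 st.py
```

```text
ush [-19.4   2.9 -11.8] psi 0.5 F ush [1.3 0.1 0.3] M [-0.08 -0.14 -0.  ] 0.08552299158595893 6.8
```

apply_moves:
  rows:
    - [1,0,0,0.02,0]
    - [1,0,0,0,0]

```text
t: 7.0
ee_pos: [0.5365, -0.0131, 0.2611]
tcp_rot: [-2.754, -1.511, 0.0]
ft_force: [0.5, -1.2, 0.6]
finger_gap: 0.0857
gripper_force: 0.3
```

```bash
python3 st.py
```

```text
ush [-19.5   2.9 -13.9] psi 0.5 F ush [-0.8  1.1  0.6] M [ 0.02 -0.12 -0.02] 0.08574315076454982 7.0
```

apply_moves:
  rows:
    - [1,0,0,0.02,0]
    - [1,0,0,0.02,0]
    - [1,0,0,0,0]

```text
t: 7.3
ee_pos: [0.5364, -0.0132, 0.2569]
tcp_rot: [-2.754, -1.511, 0.001]
ft_force: [1.1, -0.4, 0.2]
finger_gap: 0.0853
gripper_force: 0.3
```

```bash
python3 st.py
```

```text
ush [-19.6   2.9 -18.1] psi 0.5 F ush [0.3 1.2 0.2] M [ 0.   -0.18 -0.01] 0.08530762237445155 7.3
```

apply_moves:
  rows:
    - [-1,0,0.01,0,0]
    - [-1,0,0,0,0]
    - [-1,0,0,0,0]
    - [-1,0,0,0,0]
    - [-1,0,0,0,0]
    - [-1,0,0,0,0]
    - [-1,0,0,0,0]
    - [-1,0,0,0,0]
    - [-1,0,0,0,0]
    - [-1,0,0,0,0]
  grip_force: 50

```text
t: 8.3
ee_pos: [0.5385, -0.014, 0.259]
tcp_rot: [2.753, 1.509, 0.005]
ft_force: [3.4, -1.6, 7.4]
finger_gap: 0.0446
gripper_force: 52.5
```

```bash
python3 st.py; python3 - <<'E'
from h import *
f=vision.grab_frame("scene");c=lambda i:cv2.resize(i[175:245,300:370],None,fx=5.6,fy=5.6,interpolation=cv2.INTER_CUBIC)
b=np.clip(c(f["image"])*1.8,0,255).astype("uint8")
a=cv2.resize(cv2.imread("pics/c3.png")[:,:560],(392,392))
cv2.imwrite("pics/cmp.png",np.hstack([a,b]))
E
```

```text
ush [-19.1   5.1 -16. ] psi 0.5 F ush [0.5 3.7 7.4] M [-0.2  -0.4  -0.16] 0.0445707887429765 8.3
```

View pics/cmp.png

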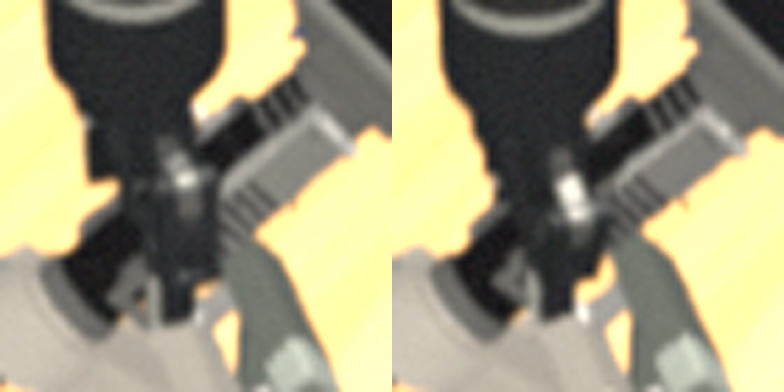

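The right panel shows the paddle swung in against the body under the finger, with the grinder still at the top. The 44.6 mm gap confirms it is home, so I'll run it down.

apply_moves:
  rows:
    - [-1,-0.055,0,0.043,0]
    - [-1,-0.055,0,0.043,0]
    - [-1,-0.055,0,0.043,0]
    - [-1,-0.055,0,0.043,0]
    - [-1,-0.055,0,0.043,0]
    - [-1,-0.055,0,0.043,0]
    - [-1,-0.055,0,0.043,0]
    - [-1,-0.055,0,0.043,0]
    - [-1,-0.055,0,0.043,0]
    - [-1,-0.055,0,0.043,0]
    - [-1,-0.055,0,0.043,0]
    - [-1,0,0,0,0]
  grip_force: 60

```text
t: 9.55
ee_pos: [0.5047, -0.0641, 0.2118]
tcp_rot: [-2.754, -1.51, -0.005]
ft_force: [-3.5, 5.0, 11.8]
finger_gap: 0.0446
gripper_force: 61.7
```

```bash
python3 st.py
```

```text
ush [-79.6   4.1 -63.2] psi 0.5 F ush [ 2.2 -5.7 11.8] M [ 0.82  0.54 -0.13] 0.04460212921712234 9.55
```

apply_moves:
  rows:
    - [-1,-0.04,0,0.03,0]
    - [-1,-0.04,0,0.03,0]
    - [-1,0,0,0,0]

```text
t: 9.85
ee_pos: [0.5035, -0.0662, 0.2099]
tcp_rot: [-2.748, -1.511, -0.027]
ft_force: [0.3, 23.6, 30.0]
finger_gap: 0.0446
gripper_force: 64.9
```

```bash
python3 st.py
```

```text
ush [-82.    4.2 -65.1] psi 0.6 F ush [ 19.9 -12.6  30. ] M [ 4.86  0.46 -0.53] 0.04462828053986325 9.85
```

apply_moves:
  rows:
    - [-1,0.057,0,-0.044,0]
    - [-1,0.057,0,-0.044,0]
    - [-1,0.057,0,-0.044,0]
    - [-1,0.057,0,-0.044,0]
    - [-1,0.057,0,-0.044,0]
    - [-1,0.057,0,-0.044,0]
    - [-1,0.057,0,-0.044,0]
    - [-1,0.057,0,-0.044,0]
    - [-1,0.057,0,-0.044,0]
    - [-1,0.057,0,-0.044,0]
    - [-1,0.057,0,-0.044,0]
    - [-1,0.057,0,-0.044,0]
    - [-1,0,0,0,0]
    - [-1,0,0,0,0]

```text
t: 11.25
ee_pos: [0.5384, -0.0139, 0.2591]
tcp_rot: [2.753, 1.509, 0.006]
ft_force: [1.4, -0.7, 10.4]
finger_gap: 0.0443
gripper_force: 62.0
```

```bash
python3 st.py; python3 - <<'E'
from h import *
f=vision.grab_frame("scene")["image"]
# grinder back? match battery/neck patch against the parked-squeezed frame
r=cv2.imread("pics/raw_sq1.png")
for x0,y0,x1,y1 in((345,175,375,205),(300,218,322,240)):
  m=cv2.matchTemplate(f[y0-12:y1+12,x0-12:x1+12],r[y0:y1,x0:x1],cv2.TM_CCOEFF_NORMED);_,v,_,l=cv2.minMaxLoc(m);print(round(v,3),np.array(l)-12)
E
```

```text
ush [-19.1   4.9 -15.9] psi 0.5 F ush [ 0.2  1.5 10.4] M [-0.12 -0.03 -0.17] 0.044349678391128355 11.25
0.999 [0 0]
0.999 [0 0]
```

The grinder is back at the top with the paddle still held, so I'll do the second stroke.

apply_moves:
  rows:
    - [-1,-0.057,0,0.044,0]
    - [-1,-0.057,0,0.044,0]
    - [-1,-0.057,0,0.044,0]
    - [-1,-0.057,0,0.044,0]
    - [-1,-0.057,0,0.044,0]
    - [-1,-0.057,0,0.044,0]
    - [-1,-0.057,0,0.044,0]
    - [-1,-0.057,0,0.044,0]
    - [-1,-0.057,0,0.044,0]
    - [-1,-0.057,0,0.044,0]
    - [-1,-0.057,0,0.044,0]
    - [-1,-0.057,0,0.044,0]
    - [-1,0,0,0,0]
    - [-1,0,0,0,0]

```text
t: 12.7
ee_pos: [0.5035, -0.0661, 0.21]
tcp_rot: [-2.748, -1.511, -0.026]
ft_force: [1.2, 23.9, 29.8]
finger_gap: 0.0447
gripper_force: 67.1
```

```bash
python3 st.py
```

```text
ush [-81.9   4.1 -65. ] psi 0.6 F ush [ 20.6 -12.   29.8] M [ 4.7   0.58 -0.56] 0.04468645754527112 12.7
```

apply_moves:
  rows:
    - [-1,0.057,0,-0.044,0]
    - [-1,0.057,0,-0.044,0]
    - [-1,0.057,0,-0.044,0]
    - [-1,0.057,0,-0.044,0]
    - [-1,0.057,0,-0.044,0]
    - [-1,0.057,0,-0.044,0]
    - [-1,0.057,0,-0.044,0]
    - [-1,0.057,0,-0.044,0]
    - [-1,0.057,0,-0.044,0]
    - [-1,0.057,0,-0.044,0]
    - [-1,0.057,0,-0.044,0]
    - [-1,0.057,0,-0.044,0]
    - [-1,0,0,0,0]
    - [-1,0,0,0,0]

```text
t: 14.1
ee_pos: [0.5383, -0.0139, 0.2591]
tcp_rot: [2.753, 1.509, 0.006]
ft_force: [0.8, -1.3, 11.0]
finger_gap: 0.0441
gripper_force: 62.4
```

```bash
python3 st.py
```

```text
ush [-19.1   4.9 -15.9] psi 0.5 F ush [-0.7  1.4 11. ] M [-0.14 -0.01 -0.26] 0.04405706824669141 14.1
```

apply_moves:
  rows:
    - [1,0,0,0,0]
    - [1,0,0,0,0]
    - [1,0,0,0,0]
    - [1,0,0,0,0]
    - [1,0,0,0,0]
    - [1,0,0,0,0]
    - [1,0,0.04,0,0]
    - [1,0,0.04,0,0]
    - [1,0,0.04,0,0]
    - [1,0,0,0,0]

```text
t: 15.1
ee_pos: [0.5478, -0.0206, 0.2566]
tcp_rot: [-2.755, -1.51, 0.0]
ft_force: [-1.2, -0.4, 0.2]
finger_gap: 0.0855
gripper_force: 0.0
```

```bash
python3 st.py
```

```text
ush [-19.5  16.5 -18.4] psi 0.5 F ush [-0.9 -0.8  0.2] M [ 0.02  0.04 -0.01] 0.08545281078092964 15.1
```

Gripper force is 0, so the lever is off the finger. Retracting up, then away down-slope.

apply_moves:
  rows:
    - [1,-0.02,0,-0.15,0]
    - [1,-0.04,0,-0.2,0]
    - [1,-0.04,0,-0.3,0]
    - [1,-0.1,0,-0.3,0]
    - [1,-0.1,0,-0.3,0]
    - [1,-0.2,0,-0.2,0]
    - [1,-0.3,0,0,0]
    - [1,-0.4,0,0,0]
    - [1,-0.4,0,0,0]
    - [1,-0.4,0,0,0]
    - [1,0,0,0,0]
    - [1,0,0,0,0]

```text
t: 16.3
ee_pos: [0.4395, -0.1895, 0.402]
tcp_rot: [-2.756, -1.508, -0.001]
ft_force: [0.3, 0.3, -0.3]
finger_gap: 0.086
gripper_force: 0.0
```

```bash
python3 st.py; python3 - <<'E'
from h import *
f=vision.grab_frame("scene")["image"];r=cv2.imread("pics/scene0.png")
d=cv2.absdiff(f,r).max(2)
for n,(x0,y0,x1,y1) in dict(lever=(325,210,350,230),paddle=(315,195,365,230),battery=(340,145,390,195),tools=(262,290,375,345),can=(425,165,460,220),bin=(370,150,405,190),water=(130,325,170,380),carton=(185,355,290,470)).items(): print(n,d[y0:y1,x0:x1].mean().round(1),(d[y0:y1,x0:x1]>40).sum())
E
```

```text
ush [-220.2   17.8  127. ] psi 0.4 F ush [ 0.4  0.1 -0.3] M [-0.01  0.   -0.03] 0.08600680846473924 16.3
lever 1.5 0
paddle 1.5 0
battery 1.8 0
tools 1.3 0
can 1.3 0
bin 1.9 0
water 1.3 0
carton 1.2 0
```

Everything looks the same as in the starting image, lever included.

```bash
python3 -c "
from workcell import job
print(job.close_job())"
```

```text
the job is handed in; nothing more can be done
None
```

I flipped the lever, squeezed the paddle and ran two full strokes with it held. After release, the stand and six of the seven loose items matched the starting picture (the driver wasn't checked). The job is handed in, but no verdict came back.

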